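# Pack the water kit and the specimen kit for the reef survey

### The job

Pack the two field kits for the reef survey from the stock on the bench, each thing in the bay made to its size. The caddy with the blue deck is the water kit: white bottle with the blue cap and amber dropper bottle standing in its round bays, salinity refractometer lying flat on its foot in the shallow trough; the caddy with the red deck is the specimen kit: white bottle with the red cap and specimen jar standing in its bays. Let nothing fall over, and leave the empty beaker and the black-lidded canister where they are.

Things in the scene. Friction and masses are not known exactly. Their poses are not given: they have to be found in the camera images.
- water_caddy: Water kit, fixed: white carrier with BLUE deck, 214 (x) x 163 (y) x 40 mm, z up, origin on the bench. Floor top z 5 mm. Deck top z 36, y -3..83 mm, round holes: 76 mm wide at (x -54, y 40) for the blue-capped bottle, 54 mm wide at (54, 40) for the dropper bottle. White trough along x for the refractometer: centre (0, -48), inside 206 x 56, floor z 5, rim z 13. 14 mm wire handle at each end.
- specimen_caddy: Specimen kit, fixed: white carrier with RED deck, 214 (x) x 86 (y) x 40 mm, z up, origin on the bench under its centre. Floor top z 5 mm. Deck top z 36, with round holes: 80 mm wide at (x -55, y 0) for the red-capped bottle, 74 mm wide at (55, 0) for the specimen jar. 14 mm wire handle at each end.
- sample_bottle: White sample bottle with BLUE screw cap, loose, upright. Round body 58 mm across to 108 mm high, cap 42 mm across, 125 mm high in all, about 0.16 kg. Origin at the centre of its underside, z up.
- dropper_bottle: Small amber dropper bottle with a black dropper top, loose, upright. Round body 36 mm across to 73 mm high, collar 23 mm across to 85 mm, rubber tip to 113 mm; about 0.08 kg. Origin at the centre of its underside, z up.
- ethanol_bottle: White alcohol bottle with RED screw cap and red label band, loose, upright. Round body 62 mm across to 129 mm high, cap 41 mm across, 150 mm high in all, about 0.4 kg. Origin at the centre of its underside, z up.
- specimen_jar: Squat specimen jar with a white screw lid, loose, upright. Round body 56 mm across to about 65 mm high, lid 52 mm across, 78 mm high in all, about 0.14 kg. Origin at the centre of its underside, z up.
- refractometer: Black hand salinity refractometer lying on its small foot, loose, 184 (its x) x 34 x 37 mm, about 0.24 kg. Origin at the middle of its underside, x along the barrel with the eyepiece at -x and the prism end at +x, z up. Black rubber grip, 31 mm across, its axis 17 mm above the underside, from x = -36 to +30 mm: take it there. It may lie either way round in the trough.
- beaker: Bystander: empty translucent beaker 70 mm across, 94 mm high, upright behind the work; origin at the centre of its underside. Leave it. Tall glass flasks stand behind it, beyond x = 0.69 m.
- canister: Bystander: cream screw canister with a black lid, 36 mm across, 56 mm high, upright behind the work; origin at the centre of its underside. Leave it. To its right stand file boxes 260 mm high, x from 0.62 m, y from -0.30 to -0.12 m: keep the hand clear of them.
There are look-alikes about, which are no part of the job. Leave any turquoise look-alike of the specimen_jar alone.

How it is judged:
By the outcome, as a careful person would: the job done as asked, in the order asked, and still so for the second after the job is handed in, with the robot touching nothing.
It also fails if it takes over 144 s, if anything falls off the work surface, if the arm or the gripper's body presses on something with over 40 N, if the wrist force passes 120 N, or if a joint passes its speed limit or range.

### The arm

A 6-joint arm with a two-finger parallel gripper is mounted at the origin on a cart in front of the work surface, level with it; the furniture and walls round the work are solid. World frame = base frame: x ahead of the robot, y to its left, z up, the work surface at z = 0. Lengths are in m, angles in rad, forces in N, time in s.
With the tool pointing down it reaches from about 0.35 to 0.775 m from the base axis. Payload 5.5 kg.
Tool frame: the origin (TCP) lies between the finger pads; the fingertips stand 19 mm ahead of it and the grasp point (between the pads) is the TCP; z points along the fingers, y is the line along which they close (so a half turn about z gives the same grasp; the last joint's range is limited). The gripper opens to 85 mm and grips with 20 to 120 N. Pads are 22 mm wide; open, the fingers measure 114 mm over their backs; the gripper's body (76 mm by 85 mm) begins 54 mm behind the grasp point. The pads swing forward as they close: fully open they stand 13 mm farther back than shut.
Start: joints at [-1.326, 0.313, 0.046, 1.304, 0, 1.431], TCP at [0.216, -0.533, 0.25] pointing down, gripper open.
Joint ranges: [-2.76, 2.76], [-0.86, 1.69], [-1.03, 1.26], [-2.2, 2.34], [-1.47, 1.5], [-3.14, 3.14]. Speed limits (rad/s): [2.57, 2.57, 3.14, 3.14, 3.14, 3.14].

### API

Orientations are given as a unit quaternion [w, x, y, z].
In Python, from workcell import env gives the robot as it stands.
- The arm moves only by the tool carry_out, never from a script. Its argument "increments" is a list that holds one entry, the list of rows, each a list of 6 numbers: the shift along the tool's x, y, z each as a share of 50 cm, from -1 to 1, then the turn, a rotation vector about the tool's x, y, z each as a share of 2 pi rad, from -1 to 1. In form: [[[x, y, z, ax, ay, az], ...]]. A call has 1 to 5 rows; each row is the pose to reach, as a shift and turn from the pose commanded when the call began, along the tool's axes at that moment, turning the shorter way round; what a row does not reach only later rows make up. A row lasts 1/8 s, in which the tool goes at most 62.5 mm and 10.7 degrees, less where a joint would pass 70% of its speed; a pose out of reach is approached as far as the arm can. A call with a number of a shift or a turn outside -1 to 1 is refused whole. A call with a gripper value outside its range is refused whole. "jaw" is the closure, from 0 (fully open) to 1 (shut), set as the call begins (left out, the last holds). The fingers move at their own pace and stop on an object; "squeeze" is the grip in N (left out, the last holds). Time passes only in rows, so rows that repeat a pose let the fingers close. It gives the time, the measured TCP pose, the force, the opening and the grip force at its end, in the units of the state.
- env.get_state(): the state, without advancing time (a new reading comes with each control period).
- env.read_camera(name): name is "side" or "top" or "wrist"; returns a dict with "frame" (400x640x3 uint8, blue, green, red), "z_map" (400x640 float32, m along the optical axis (not along the pixel's ray), 0 where there is no reading), "intrinsics" (3x3 intrinsics, pixels), "R" (3x3) and "t" (3): a world point X has camera coordinates R X + t; the wrist camera has in their place "T_tool_cam" (4x4, takes a point from camera to tool coordinates, whose origin is the TCP and whose axes are the flange's). Camera axes: x right, y down, z forward; pixel columns grow to the right and rows downward; lengths in m; the calibration is good to about 2 mm. A picture is of the moment at which its call begins: read the wrist's pose just before it.
- env.hand_in(): hands the job in; it is judged then, once.
Trained networks look in the newest picture that a camera, given by its name, has taken for a name from the list of things; names that differ only in an ending like _2 or _b are one class to them, and where a whole thing is asked for, a point or a joint stands for the part that bears it (a point fixed in the world has none). Each returns a list of dicts, best first, with "score" (0 to 1); they miss things now and then, are a little off and sometimes report something else, mostly with a low value. They report only what shows in the picture. A call takes as long as a camera call. They do not tell look-alikes from the thing itself.
- env.find_in(camera, name): "position" ([x, y, z] in m, in world coordinates, good to about 4 mm: the middle of the surface that is visible of it).
The state is a dict: "clock": time; "joint_pos": joint angles; "qvel": joint speeds; "tau": joint torques, N m; "tcp_pos": TCP position; "orientation": TCP orientation; "wrist_force": force on the tool from outside, world axes, zero at the start; "ft_torque": the same for the moment, N m; "finger_gap": finger opening in m; "grip_force": force on a finger pad.
Only numpy, scipy, OpenCV 4.12 (cv2) and the standard library are available. Lean on these libraries where they do the work, as an engineer would, in place of code of your own. Each camera call takes 0.05 s, during which the arm holds its last target. There are 200 camera calls.

## Working session

There is one attempt and no reset: what is moved stays moved. The work goes in short steps, Python scripts to look and compute and a tool call to move; the robot and the scene stay as the last step left them, time stands still between calls to the robot, and variables do not carry over. Pictures are saved under pics/ and viewed, at most 14 in all, crops included, and the job is handed in when it is done.

Besides the shell and the picture viewer there is one more tool, called by a JSON object that holds its "op" and its "data". carry_out: Moves the arm, as the interface text tells. Its arguments: {"type":"object","properties":{"increments":{"type":"array","items":{"type":"array","items":{"type":"array","items":{"type":"number","minimum":-1,"maximum":1}}}},"jaw":{"type":"number"},"squeeze":{"type":"number"}},"required":["increments"]}

```bash
mkdir -p pics; ls
cat > h.py <<'E'
import numpy as np, cv2
from workcell import env
def cam(n,save=None):
    c=env.read_camera(n)
    if save: cv2.imwrite('pics/'+save,c['frame'])
    return c
def world(c,u,v,z=None):
    K=c['intrinsics'];d=c['z_map'][int(v),int(u)] if z is None else z
    p=np.linalg.inv(K)@np.array([u,v,1])*d
    return c['R'].T@(p-c['t'])
E
python3 - <<'E'
from h import *
s=env.get_state();print({k:np.round(v,3) for k,v in s.items()})
for n in('top','side'):
    c=cam(n,n+'0.png');print(n,np.round(c['R'],2).tolist(),c['t'],c['intrinsics'].tolist())
    for o in ['water_caddy','specimen_caddy','sample_bottle','dropper_bottle','ethanol_bottle','specimen_jar','refractometer','beaker','canister']:
        print(o,[(round(d['score'],2),np.round(d['position'],3).tolist()) for d in env.find_in(n,o)])
E
```

```text
pics
{'clock': np.float64(0.0), 'joint_pos': array([-1.326,  0.314,  0.045,  1.304,  0.   ,  1.431]), 'qvel': array([ 0.001,  0.002,  0.001,  0.   , -0.001, -0.002]), 'tau': array([-0.0000e+00, -4.8063e+01,  2.9853e+01,  1.9000e-02,  0.0000e+00,
        0.0000e+00]), 'tcp_pos': array([ 0.216, -0.533,  0.249]), 'orientation': array([-0.001,  0.982,  0.191, -0.   ]), 'wrist_force': array([ 0.586, -0.501, -0.589]), 'ft_torque': array([-0.054, -0.033, -0.029]), 'grip_force': np.float64(0.0), 'finger_gap': np.float64(0.086)}
top [[-0.01, -1.0, 0.02], [-0.99, 0.0, -0.16], [0.16, -0.02, -0.99]] [0.10025482 0.57235202 1.11238166] [[396.6060343381083, 0.0, 320.7798647814002], [0.0, 396.6060343381083, 194.92074399127915], [0.0, 0.0, 1.0]]
water_caddy [(0.98, [0.472, -0.196, 0.004])]
specimen_caddy [(0.73, [0.479, 0.11, 0.031])]
sample_bottle [(0.75, [0.577, 0.317, 0.099]), (0.43, [0.476, 0.111, 0.031])]
dropper_bottle [(0.67, [0.466, 0.313, 0.064])]
ethanol_bottle [(0.63, [0.442, -0.05, 0.113]), (0.2, [0.576, 0.313, 0.1])]
specimen_jar [(0.9, [0.527, 0.233, 0.076]), (0.79, [0.55, -0.064, 0.076])]
refractometer [(0.88, [0.531, 0.428, 0.028]), (0.57, [0.479, 0.114, 0.031])]
beaker [(0.67, [0.681, 0.008, 0.037])]
canister [(0.5, [0.669, -0.088, 0.054])]
side [[0.99, -0.14, 0.01], [-0.08, -0.57, -0.82], [0.12, 0.81, -0.57]] [-0.5272638   0.11816062  1.29309164] [[482.81453124511165, 0.0, 312.7961692847642], [0.0, 482.81453124511165, 194.07061176664112], [0.0, 0.0, 1.0]]
water_caddy [(0.91, [0.474, -0.215, 0.004])]
specimen_caddy []
sample_bottle [(0.65, [0.577, 0.302, 0.068])]
dropper_bottle []
ethanol_bottle [(0.74, [0.447, -0.083, 0.089])]
specimen_jar [(0.91, [0.551, -0.078, 0.039]), (0.64, [0.528, 0.218, 0.035])]
refractometer [(0.52, [0.521, 0.428, 0.024])]
beaker [(0.64, [0.643, -0.005, 0.062])]
canister []
```

View pics/top0.png

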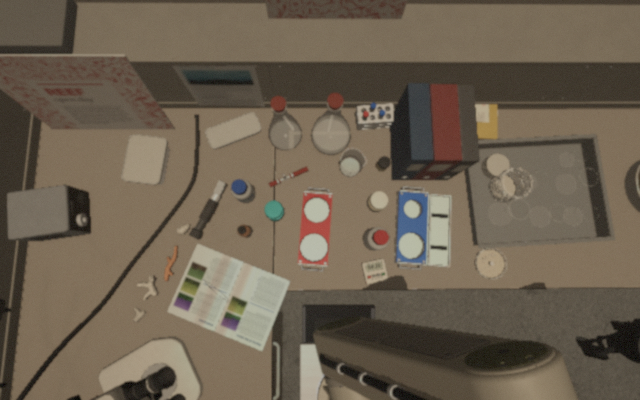

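View pics/side0.png

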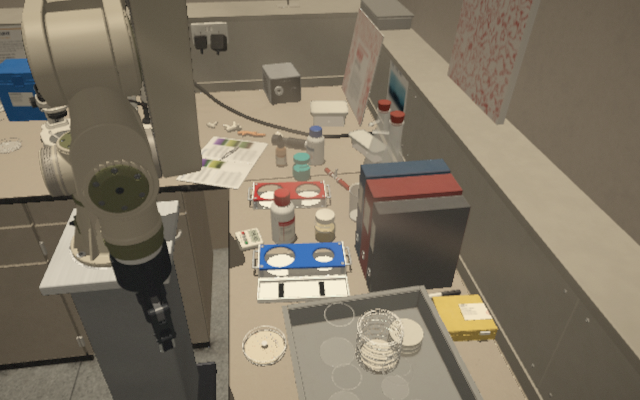

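Top view: the wanted jar could be taken for the white-lidded jar at (378,201) or the turquoise look-alike at (274,211); the description picks the white lid. Red-cap bottle is at (378,238), blue-cap at (241,188), dropper at (245,231) and refractometer at (208,210). The flasks at (279,104) and (335,101) also have red caps, so they're excluded. Next: measure, and check in a close crop.

```bash
cat > m.py <<'E'
from h import *
def cloud(c):
    K=c['intrinsics'];v,u=np.mgrid[:400,:640];z=c['z_map']
    P=np.stack([(u-K[0,2])/K[0,0]*z,(v-K[1,2])/K[1,1]*z,z],-1)
    return (P-c['t'])@c['R']
def near(W,x,y,r,z0,z1):
    return (np.hypot(W[...,0]-x,W[...,1]-y)<r)&(W[...,2]>z0)&(W[...,2]<z1)
E
python3 - <<'E'
from m import *
c=cam('top');W=cloud(c);f=c['frame'];hsv=cv2.cvtColor(f,cv2.COLOR_BGR2HSV)
H,S,V=hsv[...,0].astype(int),hsv[...,1],hsv[...,2]
for n,x,y,m in(('water',.47,-.15,(abs(H-110)<15)&(S>120)),('spec',.48,.11,((H<8)|(H>172))&(S>120))):
    q=near(W,x,y,.16,.025,.05)&m
    P=W[q][:,:2].astype(np.float32);r=cv2.minAreaRect(P*1000)
    print(n,len(P),r,np.median(W[q][:,2]))
    # holes
    M=q.astype(np.uint8);cn,h=cv2.findContours(M,cv2.RETR_CCOMP,cv2.CHAIN_APPROX_NONE)
    for k,cc in enumerate(cn):
        if h[0][k][3]>=0 and len(cc)>20:
            (u,v),rad=cv2.minEnclosingCircle(cc)
            K=c['intrinsics'];ray=c['R'].T@np.linalg.inv(K)@np.array([u,v,1]);o=-c['R'].T@c['t']
            p=o+ray*(.036-o[2])/ray[2];print(' hole',u,v,rad,p)
for n,x,y,z in(('eth',.442,-.05,.15),('jar',.55,-.064,.078),('blue',.577,.31,.125),('drop',.466,.313,.113),('dropbody',.466,.313,.073)):
    q=near(W,x,y,.045,z-.012,z+.012)
    print(n,q.sum(),W[q].mean(0) if q.any() else 0, (W[q].min(0),W[q].max(0)) if q.any() else 0)
q=(abs(W[...,0]-.53)<.14)&(abs(W[...,1]-.425)<.08)&(W[...,2]>.012)&(W[...,2]<.06)&(V<90)
P=W[q][:,:2].astype(np.float32)*1000;print('ref',q.sum(),cv2.minAreaRect(P),np.percentile(W[q][:,2],[5,50,95]))
cv2.imwrite('pics/crop1.png',cv2.resize(f[150:290,170:470],(800,373),interpolation=cv2.INTER_CUBIC))
E
```

```text
water 380 ((486.2552185058594, -169.48458862304688), (76.9980697631836, 183.48800659179688), 85.56189727783203) 0.03509688942940718
spec 754 ((478.408447265625, 115.14248657226562), (85.23065185546875, 202.3094940185547), 85.39114379882812) 0.03526260916242488
 hole 316.1869201660156 209.8504638671875 14.212489128112793 [0.53031252 0.11078783 0.036     ]
eth 193 [ 0.44446321 -0.05633532  0.1484941 ] (array([ 0.42524743, -0.07671851,  0.13814054]), array([ 0.46479598, -0.03701034,  0.15390703]))
jar 254 [ 0.55398651 -0.0664171   0.07689537] (array([ 0.52975201, -0.09114168,  0.06632123]), array([ 0.57854204, -0.04166296,  0.08465528]))
blue 188 [0.58558937 0.32326707 0.12375433] (array([0.56577073, 0.30383458, 0.11304522]), array([0.6056536 , 0.34347021, 0.12960815]))
drop 14 [0.47142347 0.32026409 0.10829478] (array([0.46703537, 0.31598047, 0.10158787]), array([0.47545883, 0.32389556, 0.11368521]))
dropbody 80 [0.47025692 0.31664636 0.0713592 ] (array([0.45623165, 0.30422909, 0.0611374 ]), array([0.48757614, 0.33554018, 0.08490102]))
ref 454 ((557.3289794921875, 457.4088134765625), (104.04724884033203, 206.7755889892578), 74.15581512451172) [0.01380423 0.02765988 0.03361144]
```

View pics/crop1.png

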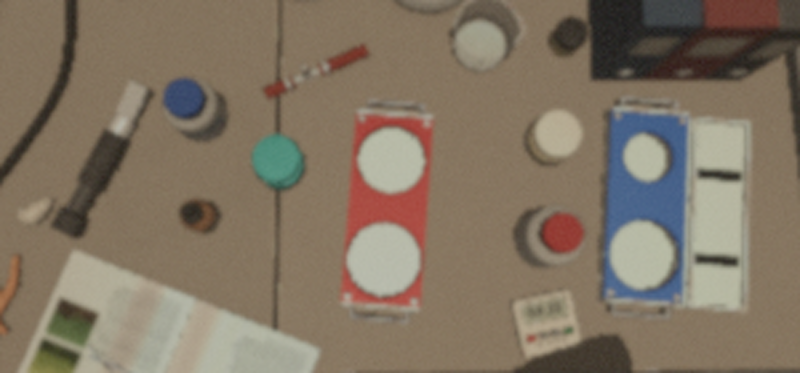

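The crop confirms it: the white-lidded jar at crop (556,137) is the target, and the turquoise one at (277,161) is left alone. Both caddies are yawed slightly, and the larger holes are on the robot side. Next I'll refine the hole and refractometer poses.

```bash
cat > r.py <<'E'
from m import *
def plane(c,uv,z):
    uv=np.atleast_2d(uv);K=c['intrinsics'];ray=np.c_[uv,np.ones(len(uv))]@np.linalg.inv(K).T@c['R'];o=-c['R'].T@c['t']
    return o+ray*((z-o[2])/ray[:,2])[:,None]
E
python3 - <<'E'
from r import *
c=cam('top');f=c['frame'];hsv=cv2.cvtColor(cv2.resize(f,None,fx=4,fy=4,interpolation=cv2.INTER_CUBIC),cv2.COLOR_BGR2HSV)
H,S,V=hsv[...,0].astype(int),hsv[...,1],hsv[...,2]
for n,(u0,v0,u1,v1),m in(('water',(390,180,460,275),(abs(H-110)<15)&(S>100)),('spec',(290,180,340,275),((H<10)|(H>170))&(S>100))):
    b=np.zeros_like(m);b[4*v0:4*v1,4*u0:4*u1]=1
    M=(m&b).astype(np.uint8);cn,h=cv2.findContours(M,cv2.RETR_CCOMP,cv2.CHAIN_APPROX_NONE)
    for k,cc in enumerate(cn):
        if len(cc)<80: continue
        P=plane(c,(cc[:,0,:]+.5)/4-.5,.036)[:,:2]*1000
        if h[0][k][3]>=0: print(n,'hole',cv2.minEnclosingCircle(P.astype(np.float32)),cv2.fitEllipse(P.astype(np.float32))[:2])
        else: print(n,'outer',cv2.minAreaRect(P.astype(np.float32)))
V1=cv2.cvtColor(f,cv2.COLOR_BGR2GRAY);M=np.zeros_like(V1);M[180:242,185:230]=(V1[180:242,185:230]<55)
n,l,st,ce=cv2.connectedComponentsWithStats(M);k=1+np.argmax(st[1:,4]);v,u=np.where(l==k)
P=plane(c,np.c_[u,v],.025)[:,:2]*1000;print('ref dark',st[k],cv2.minAreaRect(P.astype(np.float32)),P.mean(0))
W=cloud(c);q=(W[...,2]>.010)&(W[...,2]<.06);B=np.zeros_like(q);B[175:245,185:232]=1;q&=B
l=cv2.connectedComponentsWithStats(q.astype(np.uint8))
for k in range(1,l[0]):
    if l[2][k,4]>150:
        P=W[l[1]==k][:,:2]*1000;print('ref depth',l[2][k],cv2.minAreaRect(P.astype(np.float32)))
E
```

```text
water outer ((395.94207763671875, -161.4275360107422), (80.32564544677734, 30.975751876831055), 85.93990325927734)
water outer ((508.7331237792969, -170.1585235595703), (81.32965850830078, 141.15301513671875), 85.35540008544922)
water hole ((532.4825439453125, -170.8987579345703), 30.97557258605957) ((532.6481323242188, -171.62066650390625), (58.8965950012207, 60.54292297363281))
spec outer ((394.4832458496094, 121.58938598632812), (88.57391357421875, 38.214420318603516), 85.8006362915039)
spec outer ((501.20196533203125, 112.64423370361328), (89.16333770751953, 157.92080688476562), 85.24122619628906)
spec hole ((531.1129760742188, 110.52814483642578), 39.29407501220703) ((531.0301513671875, 110.35014343261719), (76.0933609008789, 76.78925323486328))
ref dark [206 203  12  19  67] ((527.4192504882812, 419.85699462890625), (10.691850662231445, 60.89155578613281), 65.3930435180664) [527.98173439 419.12948528]
ref depth [189 180  37  59 602] ((536.703125, 429.4084777832031), (31.560253143310547, 181.5401611328125), 63.61800765991211)
```

{"op": "carry_out", "data": {"increments": [[[0,0,0,0,0,-0.09],[0,0,0,0,0,-0.18],[0,0,0,0,0,-0.27],[0,0,0,0,0,-0.36],[0,0,0,0,0,-0.44]]]}}

```text
clock: 1.72
tcp_pos: [0.2158, -0.533, 0.2503]
orientation: [0.0, 0.787, 0.616, -0.0]
wrist_force: [0.5, 0.6, 1.0]
finger_gap: 0.0854
grip_force: 0.0
```

```bash
cat > go.py <<'E'
import sys
from r import *
from scipy.spatial.transform import Rotation as R
# args: x y z yaw(deg)  -> increment shares
def go(x,y,z,yaw=180):
    s=env.get_state();w,a,b,c=s['orientation'];Rt=R.from_quat([a,b,c,w])
    T=R.from_euler('z',yaw,degrees=True)*R.from_euler('x',180,degrees=True)
    d=Rt.inv().apply(np.array([x,y,z])-s['tcp_pos']);rv=(Rt.inv()*T).as_rotvec()
    print('inc',np.round(np.r_[d/.5,rv/(2*np.pi)],4).tolist(),'q',np.round(s['joint_pos'],2).tolist())
if __name__=='__main__': go(*map(float,sys.argv[1:]))
E
python3 go.py .4445 -.0565 .25 180
```

```text
inc [1.0349, 0.2153, 0.0006, -0.0, 0.0, -0.2886] q [-1.33, 0.31, 0.05, 1.3, -0.0, 0.49]
```

{"op": "carry_out", "data": {"increments": [[[0.115,0.024,0,0,0,-0.029],[0.23,0.048,0,0,0,-0.058],[0.345,0.072,0,0,0,-0.087],[0.46,0.096,0,0,0,-0.116],[0.57,0.12,0,0,0,-0.145]]]}}

```text
clock: 2.35
tcp_pos: [0.3446, -0.2698, 0.2505]
orientation: [0.0, 0.436, 0.9, -0.0]
wrist_force: [1.2, 0.4, -0.6]
finger_gap: 0.0854
grip_force: 0.0
```

```bash
python3 go.py .4445 -.0565 .25 180
```

```text
inc [0.2111, 0.4211, 0.001, -0.0, 0.0001, -0.1437] q [-0.85, 0.05, -0.28, 1.24, 0.0, 0.05]
```

{"op": "carry_out", "data": {"increments": [[[0.053,0.105,0,0,0,-0.029],[0.106,0.21,0,0,0,-0.058],[0.158,0.316,0,0,0,-0.087],[0.211,0.421,0,0,0,-0.116],[0.211,0.421,0.001,0,0,-0.1437]]]}}

```text
clock: 2.98
tcp_pos: [0.4463, -0.0551, 0.2499]
orientation: [0.0, -0.004, 1.0, 0.0]
wrist_force: [-0.2, -0.8, 0.1]
finger_gap: 0.086
grip_force: 0.0
```

```bash
python3 go.py .4445 -.0565 .108 180
python3 - <<'E'
from h import *
c=cam('wrist','w1.png');print(c['T_tool_cam'].round(3).tolist(),c['intrinsics'].tolist())
E
```

```text
inc [0.0038, -0.003, 0.2839, 0.0001, 0.0001, 0.0013] q [-0.3, 0.07, -0.26, 1.24, 0.0, -0.31]
[[-0.0, -0.95, -0.312, 0.081], [1.0, -0.0, -0.0, -0.0], [0.0, -0.312, 0.95, -0.122], [0.0, 0.0, 0.0, 1.0]] [[325.5819160148784, 0.0, 316.63951712106643], [0.0, 325.5819160148784, 197.88517572376688], [0.0, 0.0, 1.0]]
```

View pics/w1.png

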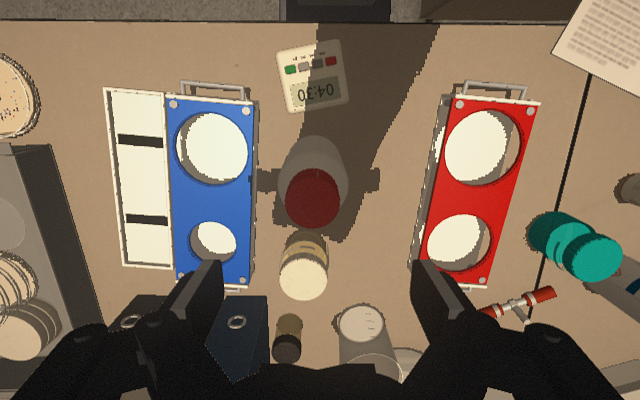

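The wrist view shows both caddies: blue holes near (212,147) and (213,241), red holes near (482,147) and (458,242). The red cap is at (312,198) and the jar lid at (303,279). I'll measure from this view.

```bash
cat > wr.py <<'E'
from go import *
def wrist():
    s=env.get_state();c=env.read_camera('wrist');w,a,b,d=s['orientation']
    T=np.eye(4);T[:3,:3]=R.from_quat([a,b,d,w]).as_matrix();T[:3,3]=s['tcp_pos'];I=np.linalg.inv(T@c['T_tool_cam'])
    c['R'],c['t']=I[:3,:3],I[:3,3];return c
def blobs(c,m,z,hole=False,minlen=60):
    M=cv2.morphologyEx(m.astype(np.uint8),cv2.MORPH_OPEN,np.ones((3,3)))
    cn,h=cv2.findContours(M,cv2.RETR_CCOMP,cv2.CHAIN_APPROX_NONE);o=[]
    for k,cc in enumerate(cn):
        if len(cc)<minlen or (h[0][k][3]>=0)!=hole: continue
        P=(plane(c,cc[:,0,:],z)[:,:2]*1000).astype(np.float32)
        e=cv2.fitEllipse(P) if hole else cv2.minAreaRect(P);o.append((cc.mean(0)[0].round(),np.round(e[0],1),np.round(e[1],1),round(e[2],1)))
    return o
def masks(c):
    h=cv2.cvtColor(c['frame'],cv2.COLOR_BGR2HSV);H,S,V=h[...,0].astype(int),h[...,1],h[...,2]
    return (abs(H-110)<14)&(S>130)&(V>70),((H<8)|(H>172))&(S>130)&(V>60)
E
python3 - <<'E'
from wr import *
c=wrist();b,r=masks(c)
for n,m in(('blue',b),('red',r)):
    print(n,'holes',*blobs(c,m,.036,True),sep='\n ');print(n,'outer',*blobs(c,m,.036,False),sep='\n ')
print('cap',*blobs(c,r,.15),sep='\n ')
W=cloud(c)
for n,x,y,z in(('eth',.4445,-.0565,.15),('jar',.554,-.066,.078)):
    q=near(W,x,y,.05,z-.007,z+.007);print(n,q.sum(),W[q].mean(0),W[q].min(0),W[q].max(0))
E
```

```text
blue
 holes
 (array([210., 148.]), array([ 424.2, -165.1]), array([76.3, 78.3]), 0.4)
blue
 outer
 (array([213., 198.]), array([ 478.6, -169.6]), array([ 85.9, 204.1]), 85.4)
red
 holes
 (array([484., 149.]), array([421.2, 115.7]), array([77.8, 79.2]), 57.6)
red
 outer
 (array([314., 199.]), array([477.6, -59.2]), array([66.5, 59.2]), 0.6)
 (array([474., 194.]), array([476.7, 112.3]), array([ 87.9, 205.3]), 85.3)
cap
 (array([314., 199.]), array([439.4, -58.6]), array([44. , 39.1]), 0.6)
 (array([474., 194.]), array([438.8,  54.8]), array([ 58.1, 135.7]), 85.3)
eth 2303 [ 0.44177697 -0.05862146  0.14837725] [ 0.4229178  -0.07835055  0.14301649] [ 0.4626934  -0.03869206  0.15044311]
jar 1697 [ 0.55072315 -0.0687625   0.07623147] [ 0.52727687 -0.0938485   0.07102372] [ 0.57790147 -0.04350033  0.07842194]
```

```bash
python3 go.py .443 -.0578 .107 180
```

```text
inc [0.0048, -0.0005, 0.2856, -0.0, 0.0, -0.0003] q [-0.31, 0.07, -0.26, 1.24, -0.0, -0.31]
```

{"op": "carry_out", "data": {"increments": [[[0.005,0,0.08,0,0,0],[0.005,0,0.16,0,0,0],[0.005,0,0.23,0,0,0],[0.005,0,0.28,0,0,0],[0.005,0,0.286,0,0,0]]]}}

```text
clock: 3.7
tcp_pos: [0.441, -0.0592, 0.1054]
orientation: [-0.002, 0.005, 1.0, 0.0]
wrist_force: [-0.4, -0.0, 0.9]
finger_gap: 0.0856
grip_force: 0.0
```

{"op": "carry_out", "data": {"increments": [[[0,0,0,0,0,0],[0,0,0,0,0,0],[0,0,0,0,0,0],[0,0,0,0,0,0],[0,0,0,0,0,0]]], "jaw": 1, "squeeze": 40}}

```text
clock: 4.32
tcp_pos: [0.4438, -0.0593, 0.1081]
orientation: [0.001, 0.003, 1.0, -0.001]
wrist_force: [-1.2, -0.3, 5.2]
finger_gap: 0.0615
grip_force: 44.5
```

{"op": "carry_out", "data": {"increments": [[[0,0,-0.05,0,0,0],[0,0,-0.13,0,0,0],[0.005,0.08,-0.2,0,0,0],[0.02,0.18,-0.22,0,0,0.006],[0.035,0.27,-0.22,0,0,0.012]]]}}

```text
clock: 4.95
tcp_pos: [0.426, 0.0776, 0.2178]
orientation: [0.001, 0.041, 0.999, 0.0]
wrist_force: [0.7, 0.2, -2.9]
finger_gap: 0.061
grip_force: 45.4
```

```bash
python3 go.py .4215 .1175 .113 175.4
```

```text
inc [0.0161, 0.0788, 0.2097, 0.0, 0.0003, -0.0004] q [-0.01, 0.05, -0.36, 1.16, 0.0, 0.08]
```

{"op": "carry_out", "data": {"increments": [[[0.014,0.06,0.02,0,0,0],[0.014,0.081,0.05,0,0,0],[0.014,0.081,0.06,0,0,0],[0.014,0.081,0.06,0,0,0]]]}}

```text
clock: 5.45
tcp_pos: [0.4219, 0.1163, 0.1861]
orientation: [-0.001, 0.041, 0.999, -0.0]
wrist_force: [0.6, 0.3, -2.9]
finger_gap: 0.0613
grip_force: 45.3
```

```bash
python3 go.py .4215 .1175 .113 175.4
python3 - <<'E'
from wr import *
c=wrist();cv2.imwrite('pics/w2.png',c['frame']);b,r=masks(c)
print(*blobs(c,r,.036,True),*blobs(c,r,.036,False),sep='\n ')
E
```

```text
inc [0.0008, 0.0024, 0.1461, -0.0001, -0.0002, -0.0002] q [0.09, 0.08, -0.4, 1.09, -0.0, 0.17]
(array([ 32., 382.]), array([ 613.5, -208.5]), array([28.7, 95.1]), 37.6)
 (array([320., 326.]), array([556.8, 111.2]), array([141.4, 130. ]), 82.9)
 (array([321., 159.]), array([408.4, 119.6]), array([85.6, 67. ]), 85.3)
```

View pics/w2.png

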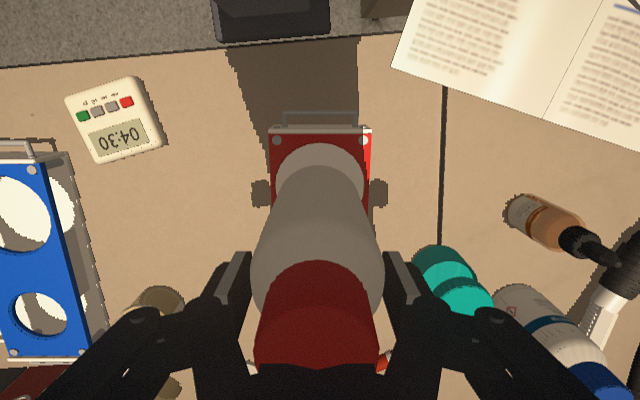

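The wrist view shows the bottle in the jaws, in line with the large red hole (rim at about (320,175)). Lower it.

{"op": "carry_out", "data": {"increments": [[[0.001,0.003,0.05,0,0,0],[0.001,0.003,0.1,0,0,0],[0.001,0.003,0.13,0,0,0],[0.001,0.003,0.142,0,0,0],[0.001,0.003,0.145,0,0,0]]]}}

```text
clock: 6.12
tcp_pos: [0.4222, 0.1182, 0.1145]
orientation: [0.0, 0.041, 0.999, -0.0]
wrist_force: [0.5, -0.9, -2.4]
finger_gap: 0.0609
grip_force: 45.5
```

{"op": "carry_out", "data": {"increments": [[[0,0,0,0,0,0],[0,0,0,0,0,0]]]}}

```text
clock: 6.38
tcp_pos: [0.4223, 0.1187, 0.1149]
orientation: [0.001, 0.04, 0.999, 0.0]
wrist_force: [-0.3, -0.1, -3.3]
finger_gap: 0.0614
grip_force: 45.5
```

Still hanging by its weight; 1–2 mm more.

{"op": "carry_out", "data": {"increments": [[[0,0,0.003,0,0,0],[0,0,0.003,0,0,0],[0,0,0.003,0,0,0]]]}}

```text
clock: 6.75
tcp_pos: [0.4222, 0.1188, 0.1132]
orientation: [0.001, 0.04, 0.999, 0.0]
wrist_force: [0.9, -0.4, 1.6]
finger_gap: 0.0614
grip_force: 45.6
```

{"op": "carry_out", "data": {"increments": [[[0,0,0,0,0,0],[0,0,0,0,0,0],[0,0,0,0,0,0],[0,0,0,0,0,0],[0,0,0,0,0,0]]], "jaw": 0}}

```text
clock: 7.38
tcp_pos: [0.4218, 0.1187, 0.1127]
orientation: [-0.0, 0.04, 0.999, -0.0]
wrist_force: [-0.3, -0.1, 0.1]
finger_gap: 0.0855
grip_force: 0.0
```

{"op": "carry_out", "data": {"increments": [[[0,0,-0.04,0,0,0],[0,0,-0.12,0,0,0],[0,0,-0.2,0,0,0],[0,0,-0.25,0,0,0],[0,0,-0.25,0,0,0]]]}}

```text
clock: 8.0
tcp_pos: [0.4231, 0.1189, 0.2396]
orientation: [0.002, 0.04, 0.999, 0.0]
wrist_force: [0.0, 0.3, -0.2]
finger_gap: 0.0853
grip_force: 0.0
```

```bash
python3 - <<'E'
from wr import *
c=wrist();W=cloud(c)
q=near(W,.4222,.1185,.05,.145,.165);print(q.sum(),W[q].mean(0),W[q].min(0),W[q].max(0))
E
python3 go.py .5525 -.0675 .25 180;python3 go.py .5525 -.0675 .06 180
```

```text
2643 [0.42012393 0.11966826 0.15315661] [0.40112934 0.09953942 0.14502741] [0.44188499 0.14010774 0.1554736 ]
inc [-0.2897, -0.3503, -0.0233, 0.0, 0.0003, -0.0128] q [0.09, 0.05, -0.3, 1.21, -0.0, 0.17]
inc [-0.289, -0.3504, 0.3567, 0.0, 0.0003, -0.0128] q [0.09, 0.05, -0.3, 1.21, -0.0, 0.17]
```

{"op": "carry_out", "data": {"increments": [[[-0.07,-0.085,0,0,0,-0.003],[-0.14,-0.17,0,0,0,-0.006],[-0.21,-0.255,0,0,0,-0.01],[-0.27,-0.33,0.02,0,0,-0.0128],[-0.2895,-0.3503,0.04,0,0,-0.0128]]]}}

```text
clock: 8.68
tcp_pos: [0.5525, -0.0698, 0.2153]
orientation: [-0.001, 0.002, 1.0, 0.0]
wrist_force: [-0.6, 0.4, -0.7]
finger_gap: 0.0857
grip_force: 0.0
```

```bash
python3 go.py .5525 -.0675 .06 180;python3 - <<'E'
from wr import *
c=wrist();W=cloud(c)
q=near(W,.5525,-.0675,.04,.07,.086);print(q.sum(),W[q].mean(0),W[q].min(0),W[q].max(0))
E
```

```text
inc [-0.0008, 0.0045, 0.3105, 0.0001, -0.0004, -0.0005] q [-0.27, 0.29, -0.07, 1.21, -0.0, -0.27]
2781 [ 0.55155795 -0.06877509  0.07638009] [ 0.5273141  -0.09408952  0.07001484] [ 0.57758139 -0.04295463  0.0789139 ]
```

{"op": "carry_out", "data": {"increments": [[[0,0.0025,0.09,0,0,0],[0,0.0025,0.18,0,0,0],[0,0.0025,0.26,0,0,0],[0,0.0025,0.305,0,0,0],[0,0.0025,0.3145,0,0,0]]]}}

```text
clock: 9.35
tcp_pos: [0.5492, -0.0645, 0.0583]
orientation: [-0.003, -0.0, 1.0, 0.001]
wrist_force: [-0.4, -0.8, 0.7]
finger_gap: 0.0853
grip_force: 0.0
```

{"op": "carry_out", "data": {"increments": [[[0,0,0,0,0,0],[0,0,0,0,0,0],[0,0,0,0,0,0],[0,0,0,0,0,0],[0,0,0,0,0,0]]], "jaw": 1, "squeeze": 30}}

```text
clock: 9.98
tcp_pos: [0.553, -0.0664, 0.062]
orientation: [0.001, 0.0, 1.0, -0.0]
wrist_force: [-0.7, 1.3, 6.6]
finger_gap: 0.0548
grip_force: 32.7
```

{"op": "carry_out", "data": {"increments": [[[0,0,-0.05,0,0,0],[0,0,-0.13,0,0,0],[0,0.05,-0.2,0,0,0],[0.01,0.15,-0.22,0,0,0.006],[0.02,0.25,-0.22,0,0,0.0128]]]}}

```text
clock: 10.6
tcp_pos: [0.5426, 0.0595, 0.1719]
orientation: [0.001, 0.042, 0.999, 0.0]
wrist_force: [0.5, -0.4, -1.8]
finger_gap: 0.055
grip_force: 32.6
```

```bash
python3 go.py .531 .109 .18 175.4
```

```text
inc [0.0314, 0.0967, -0.0162, 0.0, 0.0004, -0.0005] q [-0.04, 0.29, -0.18, 1.1, -0.0, 0.05]
```

{"op": "carry_out", "data": {"increments": [[[0.02,0.06,0,0,0,0],[0.031,0.096,0.03,0,0,0],[0.031,0.096,0.07,0,0,0],[0.031,0.096,0.08,0,0,0],[0.031,0.096,0.08,0,0,0]]]}}

```text
clock: 11.22
tcp_pos: [0.53, 0.1072, 0.1298]
orientation: [-0.001, 0.041, 0.999, -0.0]
wrist_force: [-0.1, -0.2, -1.6]
finger_gap: 0.0553
grip_force: 32.5
```

```bash
python3 go.py .531 .109 .067 175.4
python3 - <<'E'
from wr import *
c=wrist();b,r=masks(c);cv2.imwrite('pics/w3.png',c['frame'])
print(*blobs(c,r,.036,True),*blobs(c,r,.036,False),sep='\n ')
E
```

```text
inc [-0.0018, 0.0038, 0.1255, -0.0001, -0.0002, -0.0002] q [0.05, 0.32, -0.26, 1.0, -0.0, 0.13]
(array([480., 281.]), array([596. , 226.8]), array([18. , 23.9]), 24.2)
 (array([317., 150.]), array([490.6, 112.8]), array([ 85.8, 141.9]), 85.3)
 (array([330.,  24.]), array([418.5, 124.4]), array([83.6, 37.5]), 85.3)
```

View pics/w3.png

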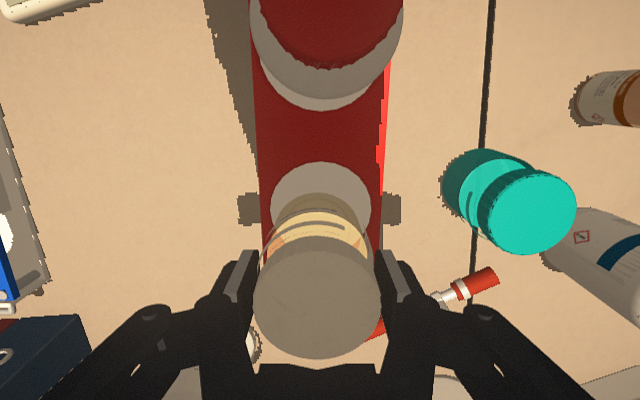

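The jar is held over the small red hole (near rim at about (321,162)), laterally centred. Lower it.

{"op": "carry_out", "data": {"increments": [[[-0.002,0.0045,0.05,0,0,0],[-0.002,0.0045,0.09,0,0,0],[-0.002,0.0045,0.115,0,0,0],[-0.002,0.0045,0.123,0,0,0],[-0.002,0.0045,0.123,0,0,0]]]}}

```text
clock: 11.9
tcp_pos: [0.532, 0.1098, 0.0694]
orientation: [0.0, 0.04, 0.999, -0.0]
wrist_force: [0.6, -0.1, -1.0]
finger_gap: 0.0552
grip_force: 32.5
```

{"op": "carry_out", "data": {"increments": [[[0,0,0.003,0,0,0],[0,0,0.003,0,0,0],[0,0,0.003,0,0,0]]]}}

```text
clock: 12.28
tcp_pos: [0.5318, 0.11, 0.0678]
orientation: [0.0, 0.04, 0.999, -0.0]
wrist_force: [0.6, 0.1, -1.7]
finger_gap: 0.0553
grip_force: 32.5
```

{"op": "carry_out", "data": {"increments": [[[0,0,0.003,0,0,0],[0,0,0.003,0,0,0],[0,0,0.003,0,0,0]]]}}

```text
clock: 12.65
tcp_pos: [0.5319, 0.11, 0.067]
orientation: [0.001, 0.04, 0.999, -0.0]
wrist_force: [-1.7, 0.6, 4.9]
finger_gap: 0.0549
grip_force: 33.1
```

{"op": "carry_out", "data": {"increments": [[[0,0,0,0,0,0],[0,0,0,0,0,0],[0,0,0,0,0,0],[0,0,0,0,0,0],[0,0,0,0,0,0]]], "jaw": 0}}

```text
clock: 13.28
tcp_pos: [0.5316, 0.11, 0.0659]
orientation: [-0.0, 0.04, 0.999, -0.0]
wrist_force: [0.6, 0.2, -0.1]
finger_gap: 0.0855
grip_force: 0.0
```

{"op": "carry_out", "data": {"increments": [[[0,0,-0.06,0,0,0],[0,0,-0.16,0,0,0],[0,0.02,-0.26,0,0,0],[0,0.1,-0.35,0,0,0],[0,0.2,-0.36,0,0,0]]]}}

```text
clock: 13.9
tcp_pos: [0.5419, 0.2104, 0.2506]
orientation: [0.004, 0.042, 0.999, 0.001]
wrist_force: [1.4, 0.4, -0.2]
finger_gap: 0.0854
grip_force: 0.0
```

```bash
python3 go.py .584 .3225 .22 180
python3 - <<'E'
from wr import *
c=wrist();W=cloud(c)
for n,x,y,z in(('blue',.585,.323,.125),('jar',.532,.11,.083),('drop',.47,.319,.113)):
    q=near(W,x,y,.04,z-.007,z+.007);print(n,q.sum(),W[q].mean(0),W[q].min(0),W[q].max(0)) if q.any() else 0
E
```

```text
inc [-0.0649, 0.2304, 0.0622, 0.0003, 0.0012, -0.0132] q [0.23, 0.32, 0.05, 1.3, -0.0, 0.32]
blue 1807 [0.58332641 0.32168791 0.12313328] [0.56425467 0.30186982 0.11801161] [0.60507039 0.34307832 0.12556136]
jar 2350 [0.53103366 0.11086766 0.08136884] [0.50661269 0.08502794 0.07602494] [0.55726458 0.13552582 0.08363589]
drop 99 [0.47031618 0.31820634 0.10882724] [0.46651067 0.31410962 0.10602768] [0.47458466 0.32295726 0.11191356]
```

{"op": "carry_out", "data": {"increments": [[[-0.02,0.08,0,0,0,-0.004],[-0.04,0.16,0.02,0,0,-0.008],[-0.065,0.23,0.05,0,0,-0.013],[-0.065,0.23,0.06,0,0,-0.013],[-0.065,0.23,0.06,0,0,-0.013]]]}}

```text
clock: 14.58
tcp_pos: [0.5806, 0.3211, 0.215]
orientation: [-0.001, -0.0, 1.0, -0.001]
wrist_force: [0.5, -0.9, 0.7]
finger_gap: 0.0855
grip_force: 0.0
```

```bash
python3 go.py .584 .322 .082 180
python3 - <<'E'
from wr import *
c=wrist();W=cloud(c)
for n,x,y,z in(('blue',.585,.323,.125),('drop',.47,.319,.113)):
    q=near(W,x,y,.04,z-.007,z+.007);print(n,q.sum(),W[q].mean(0),W[q].min(0),W[q].max(0)) if q.any() else 0
E
```

```text
inc [-0.0074, 0.0022, 0.2659, -0.0002, -0.0003, 0.0001] q [0.38, 0.5, 0.24, 1.31, -0.0, 0.38]
blue 2508 [0.58359176 0.32281599 0.12329296] [0.56428001 0.30225737 0.11800783] [0.60487407 0.34331073 0.12618506]
drop 151 [0.47075341 0.31941535 0.10887145] [0.46598272 0.31517705 0.10600528] [0.47489744 0.3235738  0.1119393 ]
```

{"op": "carry_out", "data": {"increments": [[[-0.006,0.003,0.08,0,0,0],[-0.006,0.003,0.16,0,0,0],[-0.006,0.003,0.22,0,0,0],[-0.006,0.003,0.258,0,0,0],[-0.006,0.003,0.266,0,0,0]]]}}

```text
clock: 15.25
tcp_pos: [0.5836, 0.3217, 0.0826]
orientation: [-0.001, 0.0, 1.0, -0.0]
wrist_force: [-0.1, -0.3, 0.1]
finger_gap: 0.0852
grip_force: 0.0
```

{"op": "carry_out", "data": {"increments": [[[0,0,0,0,0,0],[0,0,0,0,0,0],[0,0,0,0,0,0],[0,0,0,0,0,0],[0,0,0,0,0,0]]], "jaw": 1, "squeeze": 30}}

```text
clock: 15.88
tcp_pos: [0.5854, 0.3233, 0.0848]
orientation: [0.002, -0.0, 1.0, 0.0]
wrist_force: [0.2, -1.0, 6.9]
finger_gap: 0.0572
grip_force: 32.6
```

{"op": "carry_out", "data": {"increments": [[[0,0,-0.05,0,0,0],[0,0,-0.15,0,0,0],[0.02,0,-0.26,0,0,0],[0.08,-0.06,-0.34,0,0,0],[0.14,-0.16,-0.35,0,0,0]]]}}

```text
clock: 16.5
tcp_pos: [0.5154, 0.2439, 0.2616]
orientation: [0.003, -0.002, 1.0, 0.001]
wrist_force: [0.7, -0.9, -2.2]
finger_gap: 0.057
grip_force: 32.7
```

```bash
python3 go.py .4245 -.164 .25 175.4
```

```text
inc [0.1849, -0.8152, 0.0202, 0.0004, 0.001, 0.0133] q [0.3, 0.3, 0.05, 1.32, 0.0, 0.3]
```

{"op": "carry_out", "data": {"increments": [[[0.02,-0.1,0,0,0,0.003],[0.045,-0.21,0,0,0,0.006],[0.07,-0.32,0,0,0,0.009],[0.1,-0.43,0,0,0,0.0133],[0.125,-0.54,0,0,0,0.0133]]]}}

```text
clock: 17.12
tcp_pos: [0.4513, -0.0283, 0.2582]
orientation: [0.0, 0.041, 0.999, -0.0]
wrist_force: [0.6, -0.3, -1.7]
finger_gap: 0.0572
grip_force: 32.7
```

```bash
python3 go.py .4245 -.164 .16 175.4
```

```text
inc [0.0312, -0.2748, 0.1965, -0.0, 0.0001, -0.0003] q [-0.24, 0.07, -0.23, 1.26, -0.0, -0.16]
```

{"op": "carry_out", "data": {"increments": [[[0.01,-0.11,0.02,0,0,0],[0.022,-0.21,0.06,0,0,0],[0.031,-0.272,0.13,0,0,0],[0.031,-0.272,0.18,0,0,0],[0.031,-0.272,0.18,0,0,0]]]}}

```text
clock: 17.75
tcp_pos: [0.4238, -0.1606, 0.1664]
orientation: [-0.002, 0.042, 0.999, 0.001]
wrist_force: [0.5, 0.8, -1.4]
finger_gap: 0.0572
grip_force: 32.8
```

```bash
python3 go.py .4245 -.164 .09 175.4
python3 - <<'E'
from wr import *
c=wrist();b,r=masks(c);cv2.imwrite('pics/w4.png',c['frame'])
print(*blobs(c,b,.036,True),*blobs(c,b,.036,False),sep='\n ')
E
```

```text
inc [-0.0026, -0.0069, 0.1528, 0.0003, -0.0006, -0.0005] q [-0.54, 0.13, -0.4, 1.04, 0.0, -0.46]
(array([349., 161.]), array([ 406.1, -138.3]), array([32.9, 53.1]), 85.3)
 (array([275., 160.]), array([ 390.1, -193.2]), array([29.7, 61.9]), 43.6)
```

View pics/w4.png

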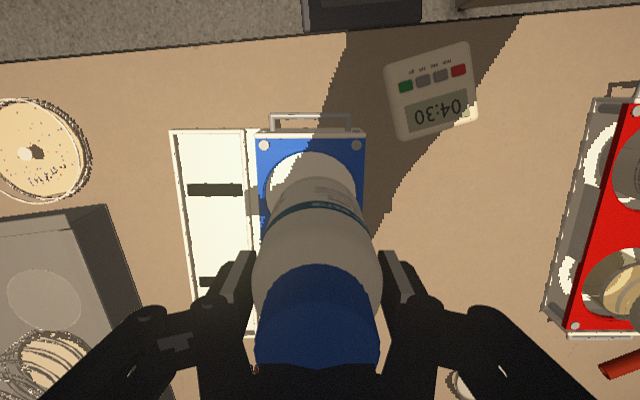

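The blue bottle is over the large blue hole (near rim at about (313,152)), with the deck screws at (264,145) and (357,145). I'll check the alignment from those.

```bash
python3 go.py .4245 -.164 .09 175.4
python3 - <<'E'
from wr import *
c=wrist();print(plane(c,[[264,145],[357,145],[313,152]],.036).round(4))
E
```

```text
inc [-0.0001, -0.0065, 0.1556, 0.0001, -0.0003, -0.0004] q [-0.54, 0.13, -0.4, 1.05, 0.0, -0.46]
[[ 0.3806 -0.1984  0.036 ]
 [ 0.3866 -0.1261  0.036 ]
 [ 0.3892 -0.1608  0.036 ]]
```

{"op": "carry_out", "data": {"increments": [[[-0.001,-0.008,0.05,0,0,0],[-0.001,-0.008,0.1,0,0,0],[-0.001,-0.008,0.14,0,0,0],[-0.001,-0.008,0.153,0,0,0],[-0.001,-0.008,0.153,0,0,0]]]}}

```text
clock: 18.48
tcp_pos: [0.4263, -0.1652, 0.0924]
orientation: [0.0, 0.041, 0.999, -0.0]
wrist_force: [0.7, 0.1, -1.8]
finger_gap: 0.0571
grip_force: 32.8
```

{"op": "carry_out", "data": {"increments": [[[0,0,0.003,0,0,0],[0,0,0.003,0,0,0],[0,0,0.003,0,0,0]]]}}

```text
clock: 18.85
tcp_pos: [0.4259, -0.1654, 0.0905]
orientation: [0.0, 0.041, 0.999, -0.0]
wrist_force: [0.6, -0.7, -2.1]
finger_gap: 0.0573
grip_force: 32.8
```

{"op": "carry_out", "data": {"increments": [[[0,0,0.003,0,0,0],[0,0,0.003,0,0,0],[0,0,0.003,0,0,0]]]}}

```text
clock: 19.23
tcp_pos: [0.426, -0.1655, 0.0898]
orientation: [0.001, 0.041, 0.999, -0.0]
wrist_force: [-2.3, 0.6, 9.2]
finger_gap: 0.0575
grip_force: 33.7
```

Seated. Release and go for the dropper bottle.

{"op": "carry_out", "data": {"increments": [[[0,0,0,0,0,0],[0,0,0,0,0,0],[0,0,0,0,0,0],[0,0,0,0,0,0],[0,0,0,0,0,0]]], "jaw": 0}}

```text
clock: 19.85
tcp_pos: [0.4256, -0.1652, 0.0884]
orientation: [-0.0, 0.041, 0.999, -0.0]
wrist_force: [1.0, 0.0, -0.1]
finger_gap: 0.0854
grip_force: 0.0
```

{"op": "carry_out", "data": {"increments": [[[0,0,-0.06,0,0,0],[0,0,-0.16,0,0,0],[0,0,-0.26,0,0,0],[-0.01,0.08,-0.34,0,0,-0.006],[-0.02,0.18,-0.34,0,0,-0.0125]]]}}

```text
clock: 20.48
tcp_pos: [0.4452, -0.0768, 0.2621]
orientation: [0.003, 0.003, 1.0, -0.001]
wrist_force: [0.3, 0.6, -1.4]
finger_gap: 0.0854
grip_force: 0.0
```

```bash
python3 go.py .4705 .3185 .22 180
python3 - <<'E'
from wr import *
c=wrist();W=cloud(c)
q=near(W,.426,-.165,.04,.12,.14);print(q.sum(),W[q].mean(0),W[q].max(0))
E
```

```text
inc [-0.0456, 0.7911, 0.0825, -0.0004, 0.0011, -0.0009] q [-0.35, 0.07, -0.23, 1.27, -0.0, -0.34]
2087 [ 0.42459129 -0.16462494  0.12811933] [ 0.44600453 -0.14511111  0.13084499]
```

{"op": "carry_out", "data": {"increments": [[[-0.01,0.12,0,0,0,0],[-0.02,0.24,0,0,0,0],[-0.03,0.36,0,0,0,0],[-0.035,0.48,0,0,0,0],[-0.04,0.6,0.01,0,0,0]]]}}

```text
clock: 21.15
tcp_pos: [0.4643, 0.2256, 0.2537]
orientation: [0.001, 0.002, 1.0, 0.0]
wrist_force: [1.1, 0.4, -0.4]
finger_gap: 0.0852
grip_force: 0.0
```

```bash
python3 go.py .4705 .3185 .2 180
```

```text
inc [-0.0115, 0.1858, 0.1075, 0.0, 0.0002, -0.0006] q [0.3, 0.2, -0.1, 1.27, -0.0, 0.3]
```

{"op": "carry_out", "data": {"increments": [[[-0.006,0.1,0.02,0,0,0],[-0.01,0.186,0.06,0,0,0],[-0.01,0.186,0.1,0,0,0],[-0.01,0.186,0.1,0,0,0]]]}}

```text
clock: 21.65
tcp_pos: [0.4682, 0.3165, 0.2014]
orientation: [-0.002, 0.001, 1.0, -0.001]
wrist_force: [-0.1, 0.7, 0.4]
finger_gap: 0.0855
grip_force: 0.0
```

```bash
python3 go.py .4705 .319 .066 180
python3 - <<'E'
from wr import *
c=wrist();W=cloud(c)
q=near(W,.4705,.319,.04,.095,.116);print(q.sum(),W[q].mean(0),W[q].min(0),W[q].max(0))
q=near(W,.4705,.319,.04,.066,.08);print(q.sum(),W[q].mean(0),W[q].min(0),W[q].max(0))
E
```

```text
inc [-0.0057, 0.0057, 0.2708, -0.0003, -0.0006, -0.0005] q [0.45, 0.32, -0.07, 1.19, -0.0, 0.46]
281 [0.46793146 0.31923089 0.10442359] [0.46352686 0.31267953 0.09512853] [0.4757539  0.32530565 0.11271125]
120 [0.46184039 0.31940819 0.0738986 ] [0.45850913 0.3083064  0.06602524] [0.47209747 0.33080961 0.07986145]
```

{"op": "carry_out", "data": {"increments": [[[-0.004,0.004,0.08,0,0,0],[-0.004,0.004,0.16,0,0,0],[-0.004,0.004,0.23,0,0,0],[-0.004,0.004,0.265,0,0,0],[-0.004,0.004,0.27,0,0,0]]]}}

```text
clock: 22.32
tcp_pos: [0.4716, 0.3176, 0.0683]
orientation: [-0.001, 0.003, 1.0, -0.0]
wrist_force: [0.7, 0.1, 0.7]
finger_gap: 0.0856
grip_force: 0.0
```

{"op": "carry_out", "data": {"increments": [[[0,0,0,0,0,0],[0,0,0,0,0,0],[0,0,0,0,0,0],[0,0,0,0,0,0],[0,0,0,0,0,0]]], "jaw": 1, "squeeze": 25}}

```text
clock: 22.95
tcp_pos: [0.4725, 0.3189, 0.0697]
orientation: [0.001, 0.002, 1.0, 0.0]
wrist_force: [0.5, -0.6, 6.3]
finger_gap: 0.0352
grip_force: 24.9
```

{"op": "carry_out", "data": {"increments": [[[0,0,-0.06,0,0,0],[0,0,-0.16,0,0,0],[0,-0.02,-0.26,0,0,0],[-0.01,-0.1,-0.36,0,0,0],[-0.03,-0.2,-0.37,0,0,0]]]}}

```text
clock: 23.58
tcp_pos: [0.4879, 0.2188, 0.2576]
orientation: [0.003, 0.001, 1.0, 0.001]
wrist_force: [1.2, 0.4, -1.0]
finger_gap: 0.035
grip_force: 25.5
```

{"op": "carry_out", "data": {"increments": [[[-0.01,-0.11,0,0,0,0.003],[-0.02,-0.22,0,0,0,0.006],[-0.03,-0.33,0,0,0,0.009],[-0.04,-0.44,0,0,0,0.0128],[-0.05,-0.55,0,0,0,0.0128]]]}}

```text
clock: 24.2
tcp_pos: [0.5099, -0.0583, 0.2535]
orientation: [0.0, 0.042, 0.999, 0.0]
wrist_force: [1.0, 0.8, -1.0]
finger_gap: 0.035
grip_force: 25.5
```

```bash
python3 go.py .5345 -.1735 .15 175.4
```

```text
inc [-0.0685, -0.2254, 0.207, 0.0, 0.0, -0.0007] q [-0.27, 0.19, -0.11, 1.27, 0.0, -0.19]
```

{"op": "carry_out", "data": {"increments": [[[-0.02,-0.1,0,0,0,0],[-0.045,-0.19,0.04,0,0,0],[-0.068,-0.225,0.11,0,0,0],[-0.068,-0.225,0.18,0,0,0],[-0.068,-0.225,0.18,0,0,0]]]}}

```text
clock: 24.82
tcp_pos: [0.5321, -0.1708, 0.1605]
orientation: [-0.003, 0.043, 0.999, 0.001]
wrist_force: [-0.7, -0.2, -0.7]
finger_gap: 0.0352
grip_force: 25.4
```

Run:
```python
from wr import *
go(.5345,-.1735,.075,175.4)
c=wrist();b,r=masks(c);cv2.imwrite('pics/w5.png',c['frame'])
print(*blobs(c,b,.036,False,40),sep='\n ')
```

```text
inc [-0.0063, -0.0053, 0.171, 0.0004, -0.0011, -0.0008] q [-0.45, 0.33, -0.15, 1.09, -0.0, -0.37]
(array([312.,  96.]), array([ 482.7, -170.6]), array([ 85. , 180.4]), 85.2)
```

View pics/w5.png

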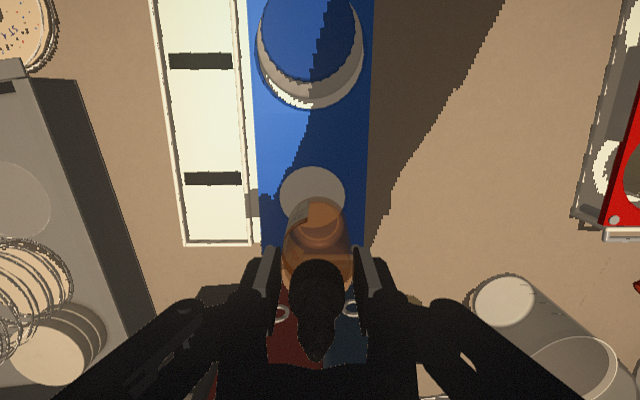

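The dropper bottle is over the small blue hole (edges (279,197) and (345,197), near rim (312,166)). The trough shows at left (155–250, 0–245).

Run:
```python
from wr import *
go(.5345,-.1735,.075,175.4)
c=wrist();print(plane(c,[[279,197],[345,197],[312,166]],.036).round(4),plane(c,[[318,198]],.09).round(4),env.get_state()['tcp_pos'])
# trough: outer white rim corners
print(plane(c,[[184,245],[261,243],[154,40],[248,40]],.013).round(4))
```

```text
inc [-0.0032, -0.0048, 0.1753, 0.0002, -0.0005, -0.0007] q [-0.45, 0.33, -0.15, 1.09, -0.0, -0.37]
[[ 0.5306 -0.2013  0.036 ]
 [ 0.5351 -0.1484  0.036 ]
 [ 0.5076 -0.1726  0.036 ]] [[ 0.5166 -0.1689  0.09  ]] [ 0.53442847 -0.17137691  0.16413308]
[[ 0.5765 -0.2975  0.013 ]
 [ 0.5805 -0.2265  0.013 ]
 [ 0.4053 -0.2841  0.013 ]
 [ 0.4113 -0.213   0.013 ]]
```

{"op": "carry_out", "data": {"increments": [[[0,-0.007,0.03,0,0,0],[0,-0.007,0.08,0,0,0],[0,-0.007,0.13,0,0,0],[0,-0.007,0.168,0,0,0],[0,-0.007,0.173,0,0,0]]]}}

```text
clock: 25.55
tcp_pos: [0.5336, -0.1747, 0.0762]
orientation: [-0.001, 0.042, 0.999, 0.0]
wrist_force: [0.2, 0.8, 0.2]
finger_gap: 0.0352
grip_force: 25.4
```

{"op": "carry_out", "data": {"increments": [[[0,0,0.003,0,0,0],[0,0,0.003,0,0,0],[0,0,0.003,0,0,0]]]}}

```text
clock: 25.92
tcp_pos: [0.5348, -0.1754, 0.0764]
orientation: [0.001, 0.042, 0.999, -0.0]
wrist_force: [0.6, -0.3, -0.7]
finger_gap: 0.0352
grip_force: 25.4
```

{"op": "carry_out", "data": {"increments": [[[0,0,0.003,0,0,0],[0,0,0.003,0,0,0],[0,0,0.003,0,0,0]]]}}

```text
clock: 26.3
tcp_pos: [0.5347, -0.1753, 0.0747]
orientation: [0.001, 0.042, 0.999, -0.0]
wrist_force: [-0.5, 0.7, 5.3]
finger_gap: 0.0349
grip_force: 25.8
```

{"op": "carry_out", "data": {"increments": [[[0,0,0,0,0,0],[0,0,0,0,0,0],[0,0,0,0,0,0],[0,0,0,0,0,0],[0,0,0,0,0,0]]], "jaw": 0}}

```text
clock: 26.92
tcp_pos: [0.5342, -0.1751, 0.074]
orientation: [-0.0, 0.042, 0.999, -0.0]
wrist_force: [0.7, 0.3, 0.2]
finger_gap: 0.0856
grip_force: 0.0
```

{"op": "carry_out", "data": {"increments": [[[0,0,-0.06,0,0,0],[0,0,-0.16,0,0,0],[0,0,-0.26,0,0,0],[0,0.08,-0.36,0,0,0],[0,0.18,-0.36,0,0,0]]]}}

```text
clock: 27.55
tcp_pos: [0.5441, -0.0861, 0.2587]
orientation: [0.004, 0.044, 0.999, -0.001]
wrist_force: [0.3, -0.1, -0.3]
finger_gap: 0.0854
grip_force: 0.0
```

{"op": "carry_out", "data": {"increments": [[[0,0.12,0,0,0,0],[0,0.24,0,0,0,0],[0,0.36,0,0,0,0],[0,0.48,0,0,0,0.01],[0,0.6,0,0,0,0.02]]]}}

```text
clock: 28.18
tcp_pos: [0.5671, 0.2155, 0.2541]
orientation: [0.0, 0.106, 0.994, -0.0]
wrist_force: [0.7, -1.0, 0.8]
finger_gap: 0.0853
grip_force: 0.0
```

```bash
python3 go.py .535 .428 .22 153.6
python3 - <<'E'
from r import *
c=cam('top','top2.png')
cv2.imwrite('pics/crop2.png',cv2.resize(c['frame'][150:290,170:470],(800,373),interpolation=cv2.INTER_CUBIC))
E
```

```text
inc [0.1523, 0.402, 0.0682, 0.0, 0.0001, 0.0395] q [0.23, 0.37, 0.14, 1.34, -0.0, 0.44]
```

View pics/crop2.png

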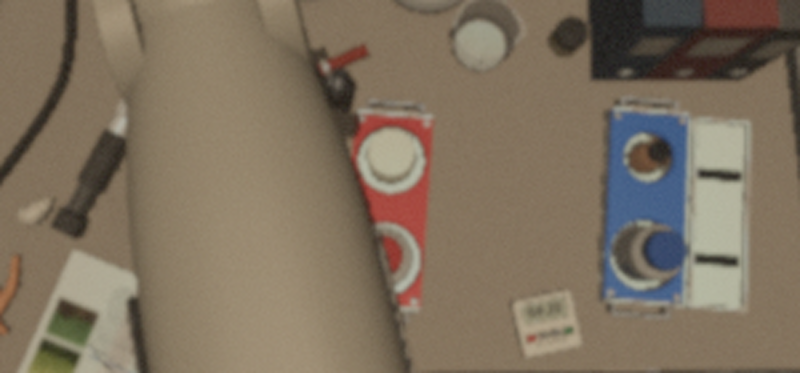

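All four bottles/jars stand in their bays: the dropper at (648,157), blue cap at (660,250), jar at (390,155), and the red-capped bottle partly hidden at (390,258). Now the refractometer.

{"op": "carry_out", "data": {"increments": [[[0.04,0.1,0.01,0,0,0.01],[0.08,0.2,0.02,0,0,0.02],[0.12,0.3,0.04,0,0,0.03],[0.152,0.4,0.06,0,0,0.0395],[0.152,0.402,0.068,0,0,0.0395]]]}}

```text
clock: 28.85
tcp_pos: [0.5332, 0.4291, 0.2182]
orientation: [-0.001, 0.225, 0.974, -0.0]
wrist_force: [-0.3, 0.1, -0.5]
finger_gap: 0.0854
grip_force: 0.0
```

Run:
```python
from wr import *
c=wrist();cv2.imwrite('pics/w6.png',c['frame']);W=cloud(c)
q=near(W,.535,.428,.12,.012,.05);l=cv2.connectedComponentsWithStats(q.astype(np.uint8))
for k in range(1,l[0]):
    if l[2][k,4]>500:
        P=W[l[1]==k];print(l[2][k],cv2.minAreaRect((P[:,:2]*1000).astype(np.float32)),np.percentile(P[:,2],[5,50,99]))
go(.535,.428,.03,153.6)
```

```text
[349  71  31  40 807] ((477.0687255859375, 502.41217041015625), (23.05631446838379, 40.08458709716797), 28.498414993286133) [0.0130934 0.0177347 0.0220907]
[ 302   82   36  182 4868] ((534.9154663085938, 428.9350280761719), (32.898929595947266, 181.40748596191406), 63.05842971801758) [0.02092076 0.0281424  0.03453091]
[394 104  29 141 956] ((578.1509399414062, 508.1983337402344), (16.39057159423828, 149.8103485107422), 61.18896484375) [0.01211262 0.01292307 0.01457404]
inc [-0.0022, 0.0034, 0.3761, -0.0003, -0.0002, 0.001] q [0.56, 0.54, 0.32, 1.35, -0.0, 1.01]
```

View pics/w6.png

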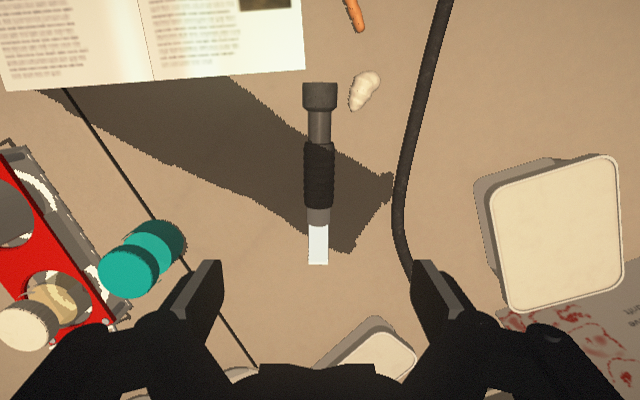

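The wrist view shows the refractometer aligned with the tool at (319,170), with its grip between rows 142 and 208. The cable at (400,190) is clear of the finger path: it lies about 70 mm off, beyond 57 mm. Check that below.

Run:
```python
from wr import *
c=wrist();s=env.get_state()
w,a,b,d=s['orientation'];Rt=R.from_quat([a,b,d,w])
P=np.r_[plane(c,[[393,270],[396,200],[402,160]],.01),plane(c,[[319,142],[319,208]],.033)]
print(s['tcp_pos'],Rt.inv().apply(P-s['tcp_pos']).round(3))
W=cloud(c);q=near(W,.535,.429,.03,.012,.05);print(Rt.inv().apply(W[q]-s['tcp_pos']).mean(0))
go(.535,.429,.028,153.1)
```

```text
[0.53413865 0.42594037 0.21875735] [[-0.114  0.088  0.208]
 [-0.029  0.085  0.209]
 [ 0.015  0.088  0.209]
 [ 0.036  0.003  0.186]
 [-0.03   0.003  0.186]]
[0.00141869 0.00374915 0.19058781]
inc [0.0009, 0.0071, 0.3815, -0.0003, -0.0001, 0.0021] q [0.56, 0.54, 0.32, 1.35, -0.0, 1.01]
```

{"op": "carry_out", "data": {"increments": [[[0.001,0.007,0.1,0,0,0.001],[0.001,0.007,0.2,0,0,0.001],[0.001,0.007,0.3,0,0,0.001],[0.001,0.007,0.36,0,0,0.001],[0.001,0.007,0.38,0,0,0.001]]]}}

```text
clock: 29.58
tcp_pos: [0.5353, 0.4267, 0.0282]
orientation: [-0.001, 0.231, 0.973, -0.001]
wrist_force: [-0.1, -0.1, 0.1]
finger_gap: 0.0854
grip_force: 0.0
```

{"op": "carry_out", "data": {"increments": [[[0,0,0,0,0,0],[0,0,0,0,0,0],[0,0,0,0,0,0],[0,0,0,0,0,0],[0,0,0,0,0,0]]], "jaw": 1, "squeeze": 60}}

```text
clock: 30.2
tcp_pos: [0.5371, 0.4299, 0.0322]
orientation: [0.001, 0.23, 0.973, 0.001]
wrist_force: [-0.6, -0.9, 4.9]
finger_gap: 0.0289
grip_force: 59.7
```

{"op": "carry_out", "data": {"increments": [[[0,0,0,0,0,0],[0,0,-0.03,0,0,0],[0,0,-0.06,0,0,0],[0,0,-0.06,0,0,0]]]}}

```text
clock: 30.7
tcp_pos: [0.5369, 0.4301, 0.0622]
orientation: [0.001, 0.23, 0.973, 0.001]
wrist_force: [0.2, -0.1, -1.8]
finger_gap: 0.0288
grip_force: 59.5
```

Run:
```python
from wr import *
s=env.get_state();c=wrist();cv2.imwrite('pics/w7.png',c['frame'])
w,a,b,d=s['orientation'];Rt=R.from_quat([a,b,d,w]);W=cloud(c)
L=Rt.inv().apply((W-s['tcp_pos']).reshape(-1,3)).reshape(W.shape)
for x0 in(-.07,-.06,-.04,.04,.06,.08):
    q=(abs(L[...,0]-x0)<.005)&(abs(L[...,1])<.02)&(abs(L[...,2])<.05);print(x0,q.sum(),np.percentile(W[q][:,2],[10,50,95]).round(4) if q.any() else 0)
```

```text
-0.07 0 0
-0.06 0 0
-0.04 772 [0.0521 0.0566 0.0585]
0.04 1457 [0.05   0.0555 0.0586]
0.06 1334 [0.0512 0.0555 0.0574]
0.08 2369 [0.0543 0.0603 0.0626]
```

View pics/w7.png

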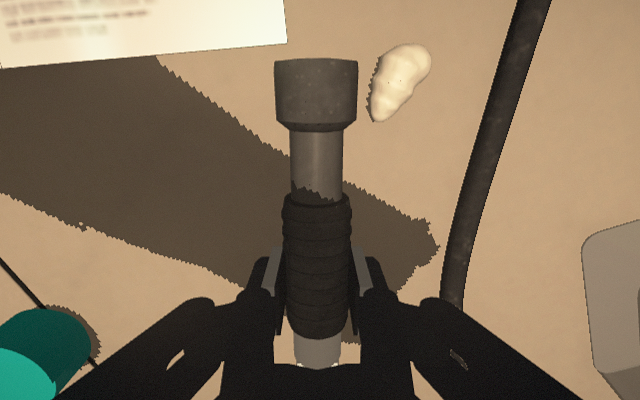

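Firm level grip on the rubber (grip visible at rows 195–335). Lift and carry over.

{"op": "carry_out", "data": {"increments": [[[0,0,-0.08,0,0,0],[0,0,-0.18,0,0,-0.005],[0,0,-0.28,0,0,-0.015],[0,0,-0.36,0,0,-0.03],[0,0,-0.38,0,0,-0.045]]]}}

```text
clock: 31.38
tcp_pos: [0.5368, 0.43, 0.2534]
orientation: [0.002, 0.089, 0.996, 0.001]
wrist_force: [0.2, -0.0, -2.5]
finger_gap: 0.0287
grip_force: 59.9
```

```bash
python3 go.py .472 -.2555 .25 175.4
```

```text
inc [-0.1161, -1.3721, 0.0027, 0.0005, 0.0006, -0.0157] q [0.56, 0.54, 0.4, 1.43, -0.0, 0.74]
```

{"op": "carry_out", "data": {"increments": [[[-0.01,-0.12,0,0,0,-0.004],[-0.02,-0.24,0,0,0,-0.008],[-0.03,-0.36,0,0,0,-0.012],[-0.04,-0.48,0,0,0,-0.0155],[-0.05,-0.6,0,0,0,-0.0155]]]}}

```text
clock: 32.0
tcp_pos: [0.5054, 0.1279, 0.2496]
orientation: [-0.0, 0.042, 0.999, -0.0]
wrist_force: [0.6, -0.5, -2.3]
finger_gap: 0.0289
grip_force: 60.0
```

{"op": "carry_out", "data": {"increments": [[[0,-0.12,0,0,0,0],[0,-0.24,0,0,0,0],[0,-0.36,0,0,0,0],[0,-0.48,0,0,0,0],[0,-0.58,0,0,0,0]]]}}

```text
clock: 32.62
tcp_pos: [0.4809, -0.1613, 0.2497]
orientation: [-0.0, 0.043, 0.999, 0.0]
wrist_force: [0.7, 1.0, -1.7]
finger_gap: 0.0287
grip_force: 60.1
```

```bash
python3 go.py .472 -.2555 .12 175.4
```

```text
inc [0.0017, -0.1893, 0.2594, 0.0, -0.0, -0.0008] q [-0.48, 0.18, -0.13, 1.26, -0.0, -0.4]
```

{"op": "carry_out", "data": {"increments": [[[0.002,-0.1,0,0,0,0],[0.002,-0.189,0.03,0,0,0],[0.002,-0.189,0.12,0,0,0],[0.002,-0.189,0.22,0,0,0],[0.002,-0.189,0.25,0,0,0]]]}}

```text
clock: 33.25
tcp_pos: [0.4703, -0.2518, 0.1216]
orientation: [-0.003, 0.042, 0.999, 0.002]
wrist_force: [-0.5, 0.7, -1.8]
finger_gap: 0.0288
grip_force: 60.1
```

Run:
```python
from wr import *
go(.472,-.2555,.04,175.4)
c=wrist();cv2.imwrite('pics/w8.png',c['frame'])
```

```text
inc [-0.005, -0.0077, 0.1632, 0.0006, -0.0009, -0.0007] q [-0.64, 0.31, -0.28, 0.98, 0.0, -0.56]
```

View pics/w8.png

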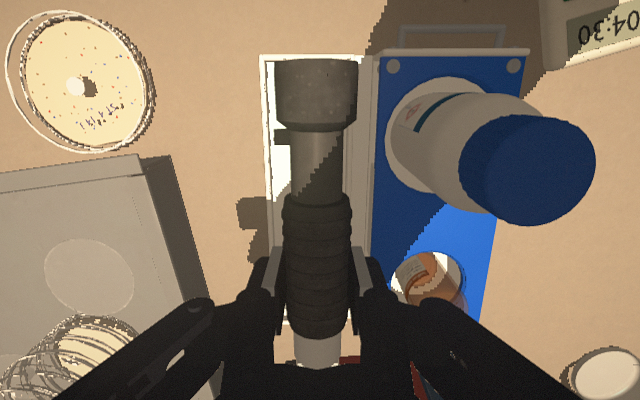

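The refractometer is over the trough, whose near outer corners are at about (260,55) and (367,55). Compute the offset.

Run:
```python
from wr import *
c=wrist();s=env.get_state();print(s['tcp_pos'])
p=plane(c,[[260,55],[367,55]],.013);print(p.round(4))
m=p.mean(0)[:2];x=np.array([np.cos(np.radians(-4.6)),np.sin(np.radians(-4.6))]);print('centre',m+x*.107)
# object eyepiece end
print(plane(c,[[272,62],[357,62]],s['tcp_pos'][2]-.012).round(4))
go(.472,-.2555,.04,175.4)
```

```text
[ 0.47161135 -0.25241499  0.12359531]
[[ 0.3641 -0.2796  0.013 ]
 [ 0.37   -0.21    0.013 ]]
centre [ 0.47371251 -0.2533847 ]
[[ 0.3783 -0.2609  0.1116]
 [ 0.381  -0.229   0.1116]]
inc [-0.0018, -0.0064, 0.1672, 0.0003, -0.0005, -0.0007] q [-0.64, 0.31, -0.28, 0.99, 0.0, -0.56]
```

{"op": "carry_out", "data": {"increments": [[[-0.002,-0.004,0.05,0,0,0],[-0.002,-0.004,0.1,0,0,0],[-0.002,-0.004,0.14,0,0,0],[-0.002,-0.004,0.162,0,0,0],[-0.002,-0.004,0.166,0,0,0]]]}}

```text
clock: 33.98
tcp_pos: [0.4742, -0.2557, 0.0428]
orientation: [0.0, 0.042, 0.999, -0.0]
wrist_force: [-0.0, -0.3, -1.9]
finger_gap: 0.0288
grip_force: 60.2
```

{"op": "carry_out", "data": {"increments": [[[0,0,0.004,0,0,0],[0,0,0.004,0,0,0],[0,0,0.004,0,0,0]]]}}

```text
clock: 34.35
tcp_pos: [0.4738, -0.2556, 0.0405]
orientation: [0.0, 0.042, 0.999, -0.0]
wrist_force: [0.1, -0.3, -1.0]
finger_gap: 0.029
grip_force: 60.2
```

{"op": "carry_out", "data": {"increments": [[[0,0,0.003,0,0,0],[0,0,0.005,0,0,0],[0,0,0.005,0,0,0]]]}}

```text
clock: 34.72
tcp_pos: [0.4734, -0.2554, 0.0374]
orientation: [-0.0, 0.042, 0.999, 0.0]
wrist_force: [-0.0, 0.7, -2.1]
finger_gap: 0.0284
grip_force: 60.2
```

{"op": "carry_out", "data": {"increments": [[[0,0,0.002,0,0,0],[0,0,0.002,0,0,0],[0,0,0.002,0,0,0]]]}}

```text
clock: 35.1
tcp_pos: [0.4736, -0.2554, 0.0371]
orientation: [0.0, 0.042, 0.999, -0.0]
wrist_force: [-2.5, 1.7, 5.2]
finger_gap: 0.0287
grip_force: 61.1
```

Seated. Open partly, then fully as it rises.

{"op": "carry_out", "data": {"increments": [[[0,0,0,0,0,0],[0,0,0,0,0,0],[0,0,0,0,0,0],[0,0,0,0,0,0]]], "jaw": 0.4}}

```text
clock: 35.6
tcp_pos: [0.4736, -0.2554, 0.0365]
orientation: [0.0, 0.042, 0.999, -0.0]
wrist_force: [-0.8, 1.6, -0.4]
finger_gap: 0.0512
grip_force: 0.0
```

{"op": "carry_out", "data": {"increments": [[[0,0,-0.05,0,0,0],[0,0,-0.14,0,0,0],[0,0,-0.24,0,0,0],[0,0,-0.34,0,0,0],[0,0,-0.4,0,0,0]]]}}

```text
clock: 36.22
tcp_pos: [0.4742, -0.2559, 0.2395]
orientation: [0.001, 0.042, 0.999, -0.001]
wrist_force: [-0.1, 0.2, -0.7]
finger_gap: 0.0516
grip_force: 0.0
```

Run:
```python
from wr import *
c=wrist();W=cloud(c)
q=near(W,.473,-.2555,.11,.015,.06)&(W[...,1]<-.22);P=W[q];print(q.sum(),cv2.minAreaRect((P[:,:2]*1000).astype(np.float32)),np.percentile(P[:,2],[5,50,99]))
cv2.imwrite('pics/w9.png',c['frame'])
c=cam('side');cv2.imwrite('pics/s2.png',cv2.resize(c['frame'][110:330,200:480],(800,628))[:600])
```

```text
5817 ((482.3668212890625, -291.840087890625), (197.99473571777344, 131.85153198242188), 4.148715019226074) [0.02352438 0.03381929 0.0599117 ]
```

View pics/w9.png

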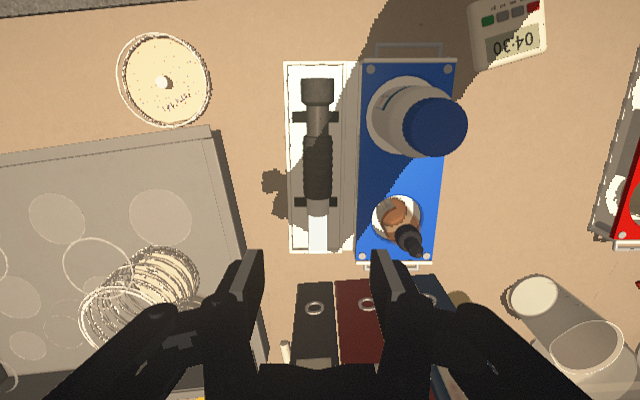

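View pics/s2.png

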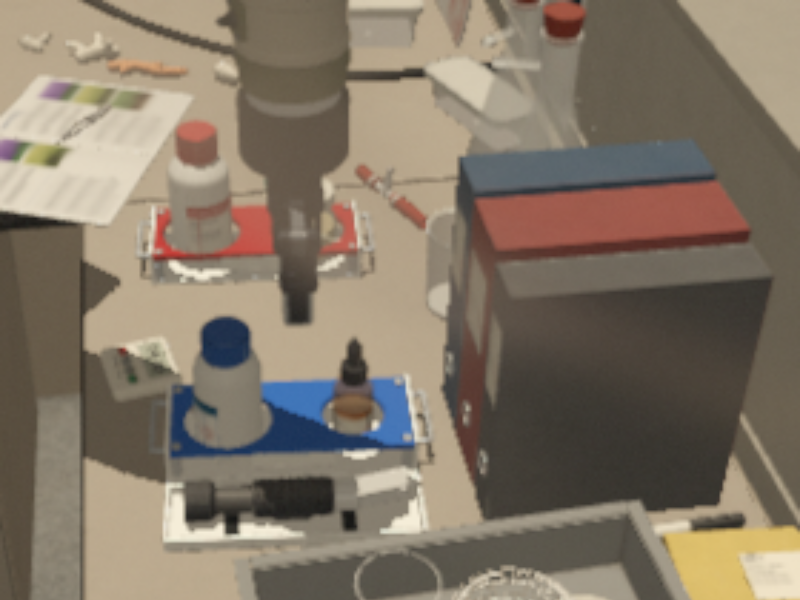

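Everything is packed: the refractometer lies flat in the trough (wrist view (318,165)), with the blue bottle and dropper upright beside it. The red bottle and jar are upright in the red caddy, and the hand is clear.

```bash
python3 -c "
from workcell import env
print(env.hand_in())"
```

```text
the job is handed in; nothing more can be done
None
```

I packed both kits and handed the job in at about 36 s: all five items are in their bays, nothing fell over, and the beaker, canister and turquoise jar were left alone. The hand-in returned no verdict.

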